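# Lengthen the trough cradle by one hole and load it

## Task

The telescoping cradle is set too short for the long white specimen trough. Press the sprung button on its outer tube and slide the inner tube out until the button pops up in the next hole, then lay the long trough level on the two end rests and let go. Leave the short trough, the jar and the can where they are.

Things in the scene. Friction and masses are not known exactly. Their poses are not given: they have to be found in the camera images.
- cradle: Telescoping trough cradle, fixed. Origin on the bench under the mouth of its white painted outer square tube; local x = level direction in which the inner tube slides out, z up. Outer tube 40 x 40 mm, x = -170 to 0 mm, top face 60 mm above the bench; base plate 100 mm wide below. A slot 10 mm wide in the top face joins three holes, 24 mm square, centred at x = -135, -90 and -45 mm, y = 0.
- cradle_mid (a point): Where the trough's middle belongs: centre of its underside when laid on the rests with the tube in the second hole; x = 85 mm, y = 0, 66 mm above the bench in the cradle's frame. There are then 158 mm between the two end lips. The bare inner tube passes 12 mm below.
- fixed_rest (a point): Grey plastic rest at the outer tube's mouth: middle of the top edge of its end lip's inner face (86 mm above the bench, at x = 6 mm in the cradle's frame). Shelf 22 mm deep in front of the face (+x side), its top 66 mm above the bench, between two side cheeks 53 mm apart that rise to 78 mm.
- tube (a joint): How far the aluminium inner tube (28 mm square, top 54 mm above the bench) with its end rest has slid out, in m: 0 = first hole (start), 0.045 = second hole, 0.090 = third. The button locks it with about 2 mm of play each way. With the button pressed in, or caught under the outer tube between holes, it slides with 2 to 4 N.
- button (a joint): How far the button is pressed down, in m: 0 up, 0.009 fully down; 2.5 N starts it, 5.6 N holds it fully down. A 20 mm square collar under its cap fills the hole; from about 0.006 down it clears the outer tube's top wall and the tube can slide. Let go between holes, it stays caught at about 0.004 and pops up by itself when the tube reaches a hole.
- button_top (a point): Centre of the top face of the button's flat black cap (26 mm across, 6 mm thick, 77 mm above the bench when up). The button is carried by the inner tube and slides with it; its stem runs in the slot.
- end_lip (a point): On the end rest carried by the inner tube: middle of the top edge of the inner face of its upright end lip (61 mm wide, 6 mm thick, 86 mm above the bench). The face looks along the cradle's -x and can be pushed. In front of it a shelf 22 mm deep, top 66 mm above the bench, between cheeks 53 mm apart rising to 78 mm.
- trough_mid (a point): Centre of the long white open plastic trough, half-way up: 150 mm long (local x) x 45 mm wide x 36 mm high, walls 4 mm, empty, about 0.16 kg, loose and upright on the bench. It has to lie along the cradle with its two ends on the rests.
- short_trough_mid (a point): Centre of the short white trough (105 x 45 x 36 mm, same make), loose. Leave it.
- jar_mid (a point): Centre of a clear sample jar, 60 mm across, 85 mm high, loose. Leave it.
- can_mid (a point): Centre of an aluminium can, 66 mm across, 115 mm high, loose. Leave it.
- organiser_mid (a point): Centre of a grey divided organiser box, 100 x 160 x 50 mm, fixed to the bench.
Not all that is in view belongs to the job. What is shaped like the part that bears trough_mid but pink is not meant.

How it is judged (in metres and radians):
On the way, in this order (a step that is already met when the one before it is completed fails the run):
1. the button is pressed in (value of joint button above 0.0045 m), for 0.05 s.
2. the tube is locked in the second hole with the button up (value of joint tube between 0.0405 and 0.0495 m and value of joint button below 0.002 m), for 0.2 s.
At the end, for the whole second after the job is handed in: The inner tube is locked in the second hole (within 4.5 mm, button fully up to 2 mm), and the long trough lies level on both rests, along the cradle and between the end lips and the cheeks (centre within 8 mm along, 7 mm across, 4 mm in height, level to 0.05 rad, in line to 0.08 rad) (all of step 2 and x of trough_mid in the frame of cradle between 0.077 and 0.093 m and y of trough_mid in the frame of cradle between -0.007 and 0.007 m and z of trough_mid in the frame of cradle between 0.08 and 0.088 m and angle between trough_mid's own z axis and vertical below 0.05 rad and angle between the x axis of trough_mid and the x axis of cradle, either way round below 0.08 rad); the robot touches nothing.
It fails at once if the short trough was moved more than 25 mm (distance of short_trough_mid from where it was at the start of the episode above 0.025 m).
It fails at once if the jar was moved more than 25 mm (distance of jar_mid from where it was at the start of the episode above 0.025 m).
It fails at once if the can was moved more than 25 mm (distance of can_mid from where it was at the start of the episode above 0.025 m).
It also fails if it takes over 64 s, if anything falls off the work surface, if the arm or the gripper's body presses on something with over 40 N, if the wrist force passes 120 N, or if a joint passes its speed limit or range.

## Robot

A 7-joint arm with a two-finger parallel gripper is mounted at the origin on the work surface. World frame = base frame: x ahead of the robot, y to its left, z up, the work surface at z = 0. Lengths are in mm, angles in rad, forces in N, time in s.
With the tool pointing down it reaches from about 425 to 875 mm from the base axis. Payload 9.9 kg.
Tool frame: the origin (TCP) lies midway between the tips of the shut fingers; the grasp point (between the pads) lies 19 mm behind it; z points along the fingers, y is the line along which they close (so a half turn about z gives the same grasp; the last joint's range is limited). The gripper opens to 85 mm and grips with 20 to 120 N. Pads are 22 mm wide; open, the fingers measure 114 mm over their backs; the gripper's body (76 mm by 85 mm) begins 54 mm behind the grasp point. The pads swing forward as they close: fully open they stand 13 mm farther back than shut.
Start: joints at [1.018, 0.576, 0.025, 1.437, -0.015, 1.129, -0.057], TCP at [304.98, -602.176, 231.289] pointing down, gripper open.
Joint ranges: [-2.76, 2.76], [-0.34, 2.15], [-1.52, 1.57], [0.19, 2.46], [-1.09, 4.23], [0.17, 1.99], [-2.82, 2.82]. Speed limits (rad/s): [2.22, 2.22, 3.01, 3.01, 3.14, 3.14, 3.14].

## Interface

Orientations are given as a unit quaternion [w, x, y, z].
In Python, from station import bot gives the robot as it stands. The module is installed in compiled form; this text tells all that it offers.
- The arm moves only by the tool jog_arm, never from a script. Its argument "series" is a list of rows, each a list of 6 numbers: the shift along the tool's x, y, z in units of 0.025 m (1.0 is 0.025 m), then the turn, a rotation vector about the tool's x, y, z in units of 0.08 rad (1.0 is 0.08 rad). A call has 1 to 10 rows; each row shifts and turns the commanded pose from where the row before left it, along the tool's axes as they then stand; what a row does not reach is not made up. A row lasts 1/8 s, in which the tool goes at most 62.5 mm and 10.7 degrees, less where a joint would pass 70% of its speed; a pose out of reach is approached as far as the arm can. A call with a number of a shift or a turn outside -1 to 1 is refused whole. A call with a gripper value outside its range is refused whole. "jaw" is the opening, from -1 (shut) to 1 (fully open), set as the call begins (left out, the last holds). The fingers move at their own pace and stop on an object; "newtons" is the grip in N (left out, the last holds). Time passes only in rows, so rows that do not move let the fingers close. It gives the time, the measured TCP pose, the force, the opening and the grip force at its end, in the units of the state.
- bot.sense(): the state, without advancing time (a new reading comes with each control period).
- bot.snapshot(name): name is "scene" or "top" or "wrist"; returns a dict with "image" (420x560x3 uint8, red, green, blue), "fx", "fy", "cx", "cy" (pixels), "k1" (the pictures are not rectified: a ray, as slopes to the right and down, at radius r is drawn at 1 + k1 r^2 times it, then the intrinsics apply), "R" (3x3) and "t" (3): a world point X has camera coordinates R X + t. Camera axes: x right, y down, z forward; pixel columns grow to the right and rows downward; lengths in mm; the calibration is good to about 2 mm. A picture is of the moment at which its call begins. There is no depth.
- bot.job_done(): hands the job in; it is judged then, once.
The state is a dict: "clock": time; "qpos": joint angles; "qvel": joint speeds; "effort": joint torques, N m; "position": TCP position; "tcp_rot": TCP orientation; "ft_force": force on the tool from outside, world axes, zero at the start; "ft_torque": the same for the moment, N m; "opening": opening from 0.0 (shut) to 1.0 (fully open); "grip_force": force on a finger pad.
Only numpy, scipy, OpenCV 4.12 (cv2) and the standard library are available. Lean on these libraries where they do the work, as an engineer would, in place of code of your own. Each camera call takes 0.05 s, during which the arm holds its last target. There are 200 camera calls.

## Working session

There is one attempt and no reset: what is moved stays moved. The work goes in short steps, Python scripts to look and compute and a tool call to move; the robot and the scene stay as the last step left them, time stands still between calls to the robot, and variables do not carry over. Pictures are saved under pics/ and viewed, at most 10 in all, crops included, and the job is handed in when it is done.

Besides the shell and the picture viewer there is one more tool, called after "Emit:" as name(argument=value, ...), one argument or row to a line, values as JSON. jog_arm: Moves the arm, as the interface text tells. Its arguments: {"type":"object","properties":{"series":{"type":"array","items":{"type":"array","items":{"type":"number"}}},"jaw":{"type":"number"},"newtons":{"type":"number"}},"required":["series"]}

```bash
mkdir -p pics; cat > h.py <<'E'
import numpy as np, cv2
from station import bot
from scipy.spatial.transform import Rotation as Ro
def snap(n,f):
    s=bot.snapshot(n); cv2.imwrite('pics/'+f,s['image'][:,:,::-1]); np.savez('pics/'+f[:-4]+'.npz',**s); return s
def ray(s,u,v):
    xd,yd=(u-s['cx'])/s['fx'],(v-s['cy'])/s['fy']; x,y=xd,yd
    for _ in range(30):
        q=1+s['k1']*(x*x+y*y); x,y=xd/q,yd/q
    R=np.array(s['R']);return -R.T@np.array(s['t']),R.T@np.array([x,y,1.])
def onz(s,u,v,z):
    c,d=ray(s,u,v); return c+d*(z-c[2])/d[2]
def proj(s,X):
    p=np.array(s['R'])@np.array(X)+np.array(s['t']); x,y=p[0]/p[2],p[1]/p[2]; q=1+s['k1']*(x*x+y*y)
    return float(s['fx']*x*q+s['cx']),float(s['fy']*y*q+s['cy'])
E
python3 - <<'E'
from h import *
for n in('scene','top'):
    s=snap(n,n+'0.png'); print(n,s['fx'],s['k1'],-np.array(s['R']).T@s['t'])
s=bot.sense();print(s)
E
```

```text
scene 490.8629307986817 -0.10371607230835236 [ 878.01354389  639.92624529 1302.47864303]
top 429.1339718571851 0.012231445814655066 [ 336.44427093   33.43647425 1241.11093155]
{'clock': 0.1, 'qpos': array([ 1.01817069,  0.57643866,  0.02485051,  1.43784863, -0.01495814,
        1.128998  , -0.056476  ]), 'qvel': array([ 0.00086617, -0.00305493, -0.00019119, -0.00120619,  0.00063537,
        0.00123882,  0.00052574]), 'effort': array([ 6.79518314e-03, -7.67301822e+01,  2.25802056e+00, -2.86605495e+01,
        1.58780330e-02,  8.58467538e-03, -6.33282798e-05]), 'position': array([ 304.79449134, -601.79896815,  230.52658447]), 'tcp_rot': array([-7.17802379e-04,  9.72642321e-01,  2.32306579e-01, -2.31317888e-04]), 'ft_force': array([-0.04025335, -1.26017958, -0.27671561]), 'ft_torque': array([-0.04596132, -0.04522728, -0.00950931]), 'grip_force': 0.0, 'opening': 0.9982303320492767}
```

View pics/top0.png

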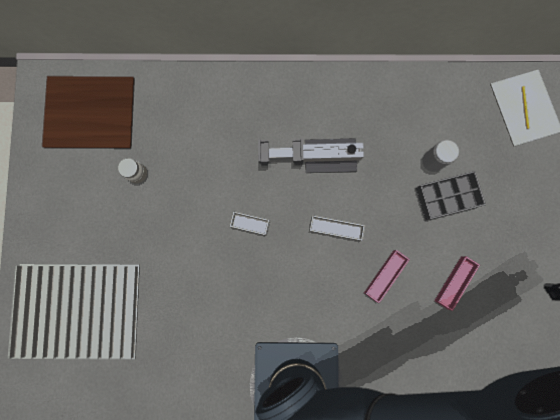

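View pics/scene0.png

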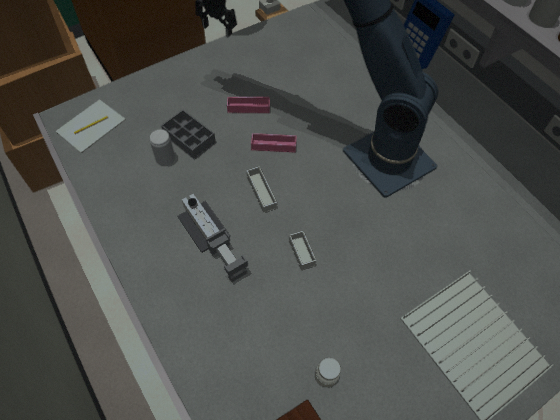

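Top view: the robot base is at (297,385). The cradle's outer tube runs from about (365,150) to (300,150), with the black button at (351,149) and the end rest at (264,152).

Things that could be taken for the long trough:
- white trough at (336,228), about 54 px long
- white trough at (250,224), about 37 px long, which is the short one
- pink pieces at (386,276) and (457,283), which are not meant

I choose (336,228) and will check it in one crop.

```bash
python3 - <<'E'
from h import *
im=cv2.imread('pics/top0.png')[130:245,225:375]
cv2.imwrite('pics/crop0.png',cv2.resize(im,None,fx=5.2,fy=5.2,interpolation=cv2.INTER_CUBIC))
s=np.load('pics/top0.npz')
for n,u,v,z in [('btn',351,149,77),('lip',264,152,86),('mouth',300,150,86),('long',336,228,36),('short',250,224,36),('can',446,152,115),('jar',129,168,85)]: print(n,onz(s,u,v,z).round(0))
E
```

```text
btn [ 651. -149.   77.]
lip [639.  93.  86.]
mouth [645.  -7.  86.]
long [ 434. -110.   36.]
short [444. 132.  36.]
can [ 634. -396.  115.]
jar [592. 463.  85.]
```

View pics/crop0.png

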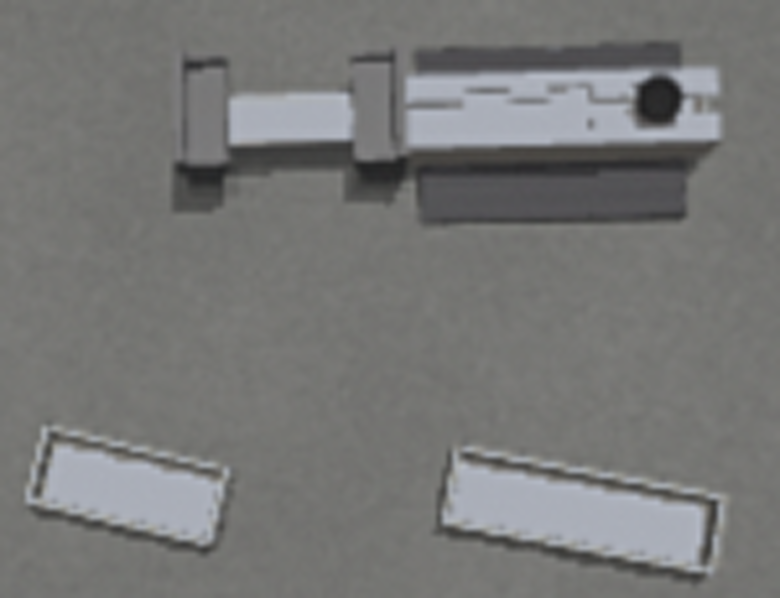

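The crop confirms it: the long white trough is the one with crop corners about (455,447), (725,492), (712,578) and (438,527). The short one lies to its left, and the button cap is at crop (660,100). Next I turn the tool so that tool x points along world +y and tool y along world +x.

```bash
cat >> h.py <<'E'
def c2(u,v,z): # crop0 pixel -> world
    s=np.load('pics/top0.npz'); return onz(s,225+(u+.5)/5.2-.5,130+(v+.5)/5.2-.5,z)
def tool(target=None,yaw=None):
    s=bot.sense(); q=s['tcp_rot']; R=Ro.from_quat(q[[1,2,3,0]]).as_matrix()
    print('pos',s['position'].round(1),'F',s['ft_force'].round(1),'open',round(s['opening'],3),'t',round(s['clock'],2),'grip',round(s['grip_force'],1))
    ty=np.degrees(np.arctan2(R[1,0],R[0,0])); print('toolx yaw',ty.round(2),'tilt',np.degrees(np.arccos(-R[2,2])).round(2))
    if target is not None: print('shift units',(R.T@(np.array(target)-s['position'])/25).round(2))
    if yaw is not None: print('rz units',(-np.radians(yaw-ty)/.08).round(2))
    return s
E
python3 - <<'E'
from h import *
P=lambda n,*a:print(n,c2(*a).round(1))
P('btn',660,100,77)
P('tube a',720,68,60);P('tube b',720,143,60);P('tube c',405,75,60);P('tube d',405,148,60)
P('liptop',183,63,86);P('lipbot',183,163,86);P('fix',392,52,86);P('fix',392,158,86)
T=np.array([c2(*p,36) for p in[(455,447),(725,492),(712,578),(438,527)]]);print(T.round(1),T.mean(0),np.degrees(np.arctan2(*( (T[0]+T[3]-T[1]-T[2])[[1,0]]))))
tool([651,-149,200],90)
E
```

```text
btn [ 651.5 -150.    77. ]
tube a [ 674.  -185.4   60. ]
tube b [ 632.4 -184.7   60. ]
tube c [669.3 -14.5  60. ]
tube d [628.8 -14.6  60. ]
liptop [667.9 104.5  86. ]
lipbot [613.6 103.8  86. ]
fix [674.5  -6.5  86. ]
fix [616.9  -6.6  86. ]
[[ 468.9  -42.9   36. ]
 [ 445.3 -188.9   36. ]
 [ 398.8 -181.2   36. ]
 [ 425.3  -33.6   36. ]] [ 434.56972762 -111.64378855   36.        ] 80.29778700938213
pos [ 304.8 -601.8  230.5] F [-0.  -1.3 -0.3] open 0.998 t 0.1 grip 0.0
toolx yaw 26.87 tilt 0.09
shift units [20.54 -9.9   1.23]
rz units -13.77
```

Emit:
jog_arm(
  series=[
    [0, 0, 0, 0, 0, -1],
    [0, 0, 0, 0, 0, -1],
    [0, 0, 0, 0, 0, -1],
    [0, 0, 0, 0, 0, -1],
    [0, 0, 0, 0, 0, -1],
    [0, 0, 0, 0, 0, -1],
    [0, 0, 0, 0, 0, -1],
  ],
  jaw=-1,
)

```text
clock: 0.98
position: [304.8, -601.9, 230.8]
tcp_rot: [-0.001, 0.87, 0.493, -0.0]
ft_force: [0.6, 0.1, -0.0]
opening: 0.001
grip_force: 0.0
```

Emit:
jog_arm(
  series=[
    [0, 0, 0, 0, 0, -1],
    [0, 0, 0, 0, 0, -1],
    [0, 0, 0, 0, 0, -1],
    [0, 0, 0, 0, 0, -1],
    [0, 0, 0, 0, 0, -1],
    [0, 0, 0, 0, 0, -1],
    [0, 0, 0, 0, 0, -0.76],
    [0, 0, 0, 0, 0, 0],
  ],
)

```text
clock: 1.98
position: [304.7, -602.1, 230.8]
tcp_rot: [-0.0, 0.708, 0.707, 0.0]
ft_force: [0.4, 0.2, -0.5]
opening: 0.003
grip_force: 0.0
```

Emit:
jog_arm(
  series=[
    [0.95, 0.73, 0, 0, 0, 0],
    [0.95, 0.73, 0, 0, 0, 0],
    [0.95, 0.73, 0, 0, 0, 0],
    [0.95, 0.73, 0, 0, 0, 0],
    [0.95, 0.73, 0, 0, 0, 0],
    [0.95, 0.73, 0, 0, 0, 0],
    [0.95, 0.73, 0, 0, 0, 0],
    [0.95, 0.73, 0, 0, 0, 0],
    [0.95, 0.73, 0, 0, 0, 0],
    [0.95, 0.73, 0, 0, 0, 0],
  ],
)

```text
clock: 3.22
position: [488.2, -364.0, 231.1]
tcp_rot: [-0.0, 0.708, 0.706, -0.0]
ft_force: [0.0, 0.2, 0.6]
opening: -0.005
grip_force: 0.0
```

Emit:
jog_arm(
  series=[
    [0.95, 0.73, 0.2, 0, 0, 0],
    [0.95, 0.73, 0.2, 0, 0, 0],
    [0.95, 0.73, 0.2, 0, 0, 0],
    [0.95, 0.73, 0.2, 0, 0, 0],
    [0.95, 0.73, 0.2, 0, 0, 0],
    [0.95, 0.73, 0.2, 0, 0, 0],
    [0.95, 0.73, 0, 0, 0, 0],
    [0.95, 0.73, 0, 0, 0, 0],
    [0.95, 0.73, 0, 0, 0, 0],
    [0, 0, 0, 0, 0, 0],
  ],
)

```text
clock: 4.47
position: [653.5, -148.0, 200.9]
tcp_rot: [-0.001, 0.707, 0.708, 0.001]
ft_force: [0.4, -1.1, 0.3]
opening: -0.003
grip_force: 0.0
```

```bash
python3 - <<'E'
from h import *
s=snap('wrist','w1.png'); print(-s['R'].T@s['t']); tool([651.5,-150,90])
E
```

```text
[653.01353382 -76.36905332 343.90426371]
pos [ 652.5 -150.1  200.9] F [-0.1 -0.8  0.2] open 0.001 t 4.53 grip 0.0
toolx yaw 89.98 tilt 0.04
shift units [ 0.   -0.04  4.44]
```

View pics/w1.png

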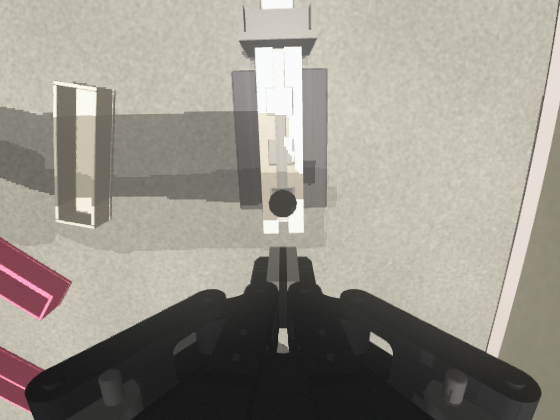

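The wrist view shows the button cap at (283,203), the fixed rest lip between (240,43) and (316,43), the tube edges at x ≈ 255–264 and 302, and the long trough at the left.

```bash
python3 - <<'E'
from h import *
s=np.load('pics/w1.npz')
for n,u,v,z in [('btn',283,203,77),('tubeL',264,233,60),('tubeR',303,233,60),('tL2',255,48,60),('tR2',300,48,60),('lipL',240,43,86),('lipR',316,43,86),('T1',54,83,36),('T2',114,90,36),('T3',56,220,36),('T4',97,228,36)]: print(n,onz(s,u,v,z).round(1))
E
```

```text
btn [ 653.8 -149.8   77. ]
tubeL [ 634.8 -185.7   60. ]
tubeR [ 674.  -185.6   60. ]
tL2 [629.5 -16.3  60. ]
tR2 [668.1 -16.3  60. ]
lipL [620.  -18.2  86. ]
lipR [679.2 -18.1  86. ]
T1 [428.4 -38.7  36. ]
T2 [488.9 -46.9  36. ]
T3 [ 402.2 -180.8   36. ]
T4 [ 448.3 -189.9   36. ]
```

Emit:
jog_arm(
  series=[
    [0, -0.04, 1, 0, 0, 0],
    [0, 0, 1, 0, 0, 0],
    [0, 0, 1, 0, 0, 0],
    [0, 0, 1, 0, 0, 0],
    [0, 0, 0.4, 0, 0, 0],
    [0, 0, 0, 0, 0, 0],
    [0, 0, 0, 0, 0, 0],
  ],
)

```text
clock: 5.4
position: [651.8, -151.7, 92.4]
tcp_rot: [0.001, 0.708, 0.706, 0.0]
ft_force: [0.1, 0.1, 0.5]
opening: -0.003
grip_force: 0.0
```

Emit:
jog_arm(
  series=[
    [0.02, 0.05, 0.5, 0, 0, 0],
    [0, 0, 0.16, 0, 0, 0],
    [0, 0, 0.12, 0, 0, 0],
    [0, 0, 0.12, 0, 0, 0],
    [0, 0, 0.08, 0, 0, 0],
    [0, 0, 0, 0, 0, 0],
    [0, 0, 0, 0, 0, 0],
  ],
)

```text
clock: 6.28
position: [652.8, -150.8, 68.0]
tcp_rot: [0.0, 0.708, 0.707, 0.0]
ft_force: [-1.7, -1.1, 13.1]
opening: -0.003
grip_force: 6.5
```

Emit:
jog_arm(
  series=[
    [0, 0, 0.04, 0, 0, 0],
    [0, 0, 0, 0, 0, 0],
    [0.1, -0.003, 0, 0, 0, 0],
    [0.1, -0.003, 0, 0, 0, 0],
    [0.1, -0.003, 0, 0, 0, 0],
    [0.1, -0.003, 0, 0, 0, 0],
    [0, 0, 0, 0, 0, 0],
  ],
)

```text
clock: 7.15
position: [652.6, -141.4, 67.9]
tcp_rot: [0.001, 0.708, 0.707, 0.0]
ft_force: [-4.5, -0.7, 20.0]
opening: 0.0
grip_force: 10.1
```

```bash
python3 - <<'E'
from h import *
s=snap('wrist','w2.png'); tool()
im=cv2.imread('pics/w2.png'); cv2.imwrite('pics/w2c.png',im[0:300,150:430])
E
```

```text
pos [ 652.7 -141.4   67.9] F [-4.2 -0.3 20.2] open -0.002 t 7.2 grip 10.1
toolx yaw 89.9 tilt 0.12
```

View pics/w2c.png

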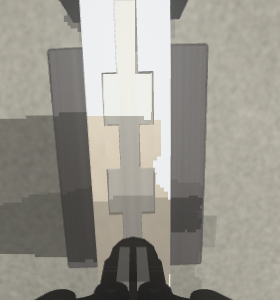

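Cap front edge is at crop (133,237), i.e. full image (283,237). I'll project both hypotheses (cap moved with the finger, or slipped).

```bash
python3 - <<'E'
from h import *
s=np.load('pics/w2.npz')
for y in(-150,-141):print(y,proj(s,[652.7,y+13,68]))
print(onz(s,283,237,68),onz(s,283,125,60),onz(s,283,210,60))
E
```

```text
-150 (283.0407005301422, 255.06058140784972)
-141 (283.0236658557293, 238.89339904414453)
[ 652.68901694 -126.96636434   68.        ] [652.77519896 -72.2234225   60.        ] [ 652.73065279 -115.08850073   60.        ]
```

Emit:
jog_arm(
  series=[
    [0.15, -0.008, 0, 0, 0, 0],
    [0.15, -0.006, 0, 0, 0, 0],
    [0.15, -0.005, 0, 0, 0, 0],
    [0.15, -0.005, 0, 0, 0, 0],
    [0.15, -0.005, 0, 0, 0, 0],
    [0.15, -0.005, 0, 0, 0, 0],
    [0.15, -0.005, 0, 0, 0, 0],
    [0.15, -0.005, 0, 0, 0, 0],
    [0.15, -0.005, 0, 0, 0, 0],
    [0.07, 0, 0, 0, 0, 0],
  ],
)

```text
clock: 8.45
position: [651.5, -106.0, 67.9]
tcp_rot: [0.001, 0.708, 0.706, 0.0]
ft_force: [-5.8, -1.6, 20.3]
opening: -0.003
grip_force: 10.2
```

Emit:
jog_arm(
  series=[
    [0, 0, 0, 0, 0, 0],
    [0, 0, 0, 0, 0, 0],
  ],
)

```text
clock: 8.7
position: [651.5, -105.8, 67.9]
tcp_rot: [0.001, 0.708, 0.707, 0.0]
ft_force: [-4.7, -1.4, 20.5]
opening: -0.005
grip_force: 10.2
```

Emit:
jog_arm(
  series=[
    [0, 0, -0.12, 0, 0, 0],
    [0, 0, -0.12, 0, 0, 0],
    [0, 0, -0.2, 0, 0, 0],
    [0, 0, -1, 0, 0, 0],
    [0, 0, -1, 0, 0, 0],
    [-1, 0, -1, 0, 0, 0],
    [-1, 0, -1, 0, 0, 0],
    [0, 0, -1, 0, 0, 0],
    [0, 0, 0, 0, 0, 0],
  ],
)

```text
clock: 9.82
position: [651.5, -155.4, 203.2]
tcp_rot: [0.001, 0.708, 0.707, 0.001]
ft_force: [0.3, 0.8, -0.1]
opening: -0.002
grip_force: 0.0
```

```bash
python3 - <<'E'
from h import *
s=snap('wrist','w3.png'); tool()
for n,p in [('btn up',[651.3,-105,77]),('btn dn4',[651.3,-105,73]),('lipL',[612,130,86]),('midT',[437,-112,36])]: print(n,proj(s,p))
E
```

```text
pos [ 650.9 -154.9  201.8] F [ 0.2  0.3 -0.2] open 0.0 t 9.88 grip 0.0
toolx yaw 89.95 tilt 0.03
btn up (282.02952511689375, 144.70003563134605)
btn dn4 (282.0245098020908, 144.33531833798907)
lipL (225.95673318369586, -185.13115671102045)
midT (75.64391995308432, 150.3229050327996)
```

View pics/w3.png

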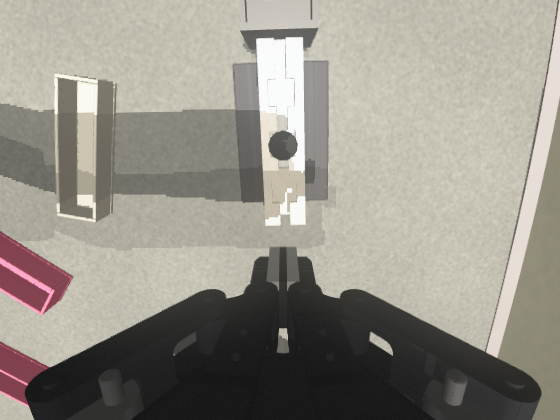

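The cap is at (283,145), which matches the second hole to within about 1 mm. I'll touch it lightly from above: at z≈75.5 there is contact only if it has popped up.

Emit:
jog_arm(
  series=[
    [1, 0, 1, 0, 0, 0],
    [1, 0, 1, 0, 0, 0],
    [0, 0, 1, 0, 0, 0],
    [0, 0, 1, 0, 0, 0],
    [0, 0, 0.8, 0, 0, 0],
    [0, 0, 0.2, 0, 0, 0],
    [0, 0, 0, 0, 0, 0],
  ],
)

```text
clock: 10.75
position: [650.3, -104.8, 76.3]
tcp_rot: [-0.001, 0.707, 0.707, -0.001]
ft_force: [-1.5, 0.6, 3.0]
opening: 0.001
grip_force: 1.2
```

Emit:
jog_arm(
  series=[
    [0, 0, 0.06, 0, 0, 0],
    [0, 0, 0, 0, 0, 0],
  ],
)

```text
clock: 11.0
position: [651.3, -105.2, 75.9]
tcp_rot: [0.0, 0.707, 0.707, 0.0]
ft_force: [-1.6, 0.8, 2.8]
opening: -0.001
grip_force: 1.3
```

The touch gives 2.8 N at z=76, so the button is up and locked. Next, over to the trough.

Emit:
jog_arm(
  series=[
    [0, 0, -1, 0, 0, 0],
    [0, 0, -1, 0, 0, 0],
    [0, 0, -1, 0, 0, 0],
    [0, -0.9, -1, 0, 0, 0],
    [0, -0.9, -1, 0, 0, 0],
    [-0.3, -0.9, 0, 0, 0, 0],
    [-0.3, -0.9, 0, 0, 0, 0],
    [-0.3, -0.9, 0, 0, 0, 0],
    [-0.3, -0.9, 0, 0, 0, 0],
  ],
  jaw=1,
  newtons=40,
)

```text
clock: 12.12
position: [515.6, -135.7, 200.8]
tcp_rot: [0.001, 0.708, 0.707, 0.0]
ft_force: [-0.6, -0.3, -1.0]
opening: 0.999
grip_force: 0.0
```

Emit:
jog_arm(
  series=[
    [-0.3, -0.9, 0, 0, 0, 0],
    [-0.3, -0.9, 0, 0, 0, 0],
    [0, -0.5, 0, 0, 0, 0],
    [0, 0, 0, 0, 0, 1],
    [0, 0, 0, 0, 0, 1],
    [0, 0, 0, 0, 0, 0.18],
    [0, 0, 0, 0, 0, 0],
  ],
)

```text
clock: 13.0
position: [458.8, -149.9, 200.4]
tcp_rot: [0.0, 0.766, 0.643, 0.0]
ft_force: [-0.2, -0.8, 0.2]
opening: 0.995
grip_force: 0.0
```

```bash
python3 - <<'E'
from h import *
s=snap('wrist','w4.png'); tool([435,-112,60])
E
```

```text
pos [ 458.7 -149.9  200.4] F [ 0.4 -0.4  1.1] open 1.0 t 13.05 grip 0.0
toolx yaw 80.04 tilt 0.02
shift units [ 1.33 -1.2   5.61]
```

View pics/w4.png

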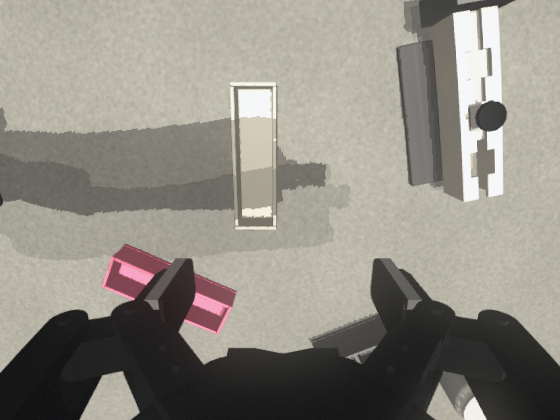

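Rim corners of the long trough are at about (231,83), (276,83), (277,229) and (235,229). The pink piece is off at the lower left.

```bash
python3 - <<'E'
from h import *
s=np.load('pics/w4.npz')
T=np.array([onz(s,*p,36) for p in[(231,83),(276,83),(277,229),(235,229)]]);d=T[0]+T[1]-T[2]-T[3]
print(T.round(1),T.mean(0).round(1),np.linalg.norm(d)/2,np.degrees(np.arctan2(d[1],d[0])))
m=T.mean(0);tool([m[0],m[1],12],np.degrees(np.arctan2(d[1],d[0])))
g=cv2.cvtColor(cv2.imread('pics/w4.png'),6)
print(onz(s,491,116,77))
E
```

```text
[[ 428.6  -37.4   36. ]
 [ 470.9  -45.    36. ]
 [ 445.5 -190.6   36. ]
 [ 400.7 -182.8   36. ]] [ 436.4 -113.9   36. ] 147.91838342155307 79.64121542179096
pos [ 458.7 -149.9  200.4] F [ 0.4 -0.4  1.1] open 1.0 t 13.05 grip 0.0
toolx yaw 80.04 tilt 0.02
shift units [ 1.26 -1.13  7.53]
rz units 0.09
[ 650.38910185 -105.64720135   77.        ]
```

Emit:
jog_arm(
  series=[
    [0.64, -0.57, 0, 0, 0, 0.05],
    [0.64, -0.57, 0, 0, 0, 0],
    [0, 0, 1, 0, 0, 0],
    [0, 0, 1, 0, 0, 0],
    [0, 0, 1, 0, 0, 0],
    [0, 0, 1, 0, 0, 0],
    [0, 0, 1, 0, 0, 0],
    [0, 0, 1, 0, 0, 0],
    [0, 0, 1, 0, 0, 0],
    [0, 0, 0.5, 0, 0, 0],
  ],
)

```text
clock: 14.3
position: [435.2, -112.3, 12.2]
tcp_rot: [-0.001, 0.767, 0.641, -0.0]
ft_force: [0.2, 0.5, 0.7]
opening: 1.002
grip_force: 0.0
```

Emit:
jog_arm(
  series=[
    [0, 0, 0, 0, 0, 0],
    [0, 0, 0, 0, 0, 0],
    [0, 0, 0, 0, 0, 0],
    [0, 0, 0, 0, 0, 0],
    [0, 0, 0, 0, 0, 0],
    [0, 0, 0, 0, 0, 0],
  ],
  jaw=-1,
  newtons=40,
)

```text
clock: 15.05
position: [436.5, -113.5, 13.7]
tcp_rot: [0.001, 0.768, 0.641, 0.001]
ft_force: [-1.0, 1.2, 7.0]
opening: 0.516
grip_force: 41.3
```

```bash
python3 - <<'E'
from h import *
tool([436,-113,12])
E
```

```text
pos [ 436.5 -113.5   13.7] F [-1.   1.2  7. ] open 0.516 t 15.05 grip 41.3
toolx yaw 79.71 tilt 0.08
shift units [ 0.02 -0.02  0.07]
```

Emit:
jog_arm(
  series=[
    [0, 0, -0.4, 0, 0, 0],
    [0, 0, -1, 0, 0, 0],
    [0, 0, -1, 0, 0, 0],
    [0, 0, -1, 0, 0, 0],
    [0, 0, -1, 0, 0, 0],
    [0, 0, -1, 0, 0, 0],
    [0, 0, -1, 0, 0, 0],
    [0, 0, 0, 0, 0, 0],
  ],
)

```text
clock: 16.05
position: [436.9, -113.9, 174.9]
tcp_rot: [0.002, 0.768, 0.641, 0.001]
ft_force: [0.7, -0.3, -1.8]
opening: 0.514
grip_force: 41.5
```

```bash
python3 - <<'E'
from h import *
tool()
a=snap('top','t5.png');b=snap('scene','s5.png')
A=cv2.imread('pics/t5.png')[125:180,215:375]
B=cv2.imread('pics/s5.png')[180:300,165:265]
A=cv2.resize(A,(800,275),interpolation=cv2.INTER_CUBIC); B=cv2.resize(B[:,:],None,fx=2.7,fy=2.7,interpolation=cv2.INTER_CUBIC)
C=np.zeros((600,800,3),np.uint8);C[:275]=A;C[275:275+B.shape[0],:B.shape[1]]=B
cv2.imwrite('pics/m5.png',C);print(B.shape)
E
```

```text
pos [ 436.9 -113.9  174.9] F [ 0.7 -0.3 -1.8] open 0.514 t 16.05 grip 41.5
toolx yaw 79.68 tilt 0.22
(324, 270, 3)
```

View pics/m5.png

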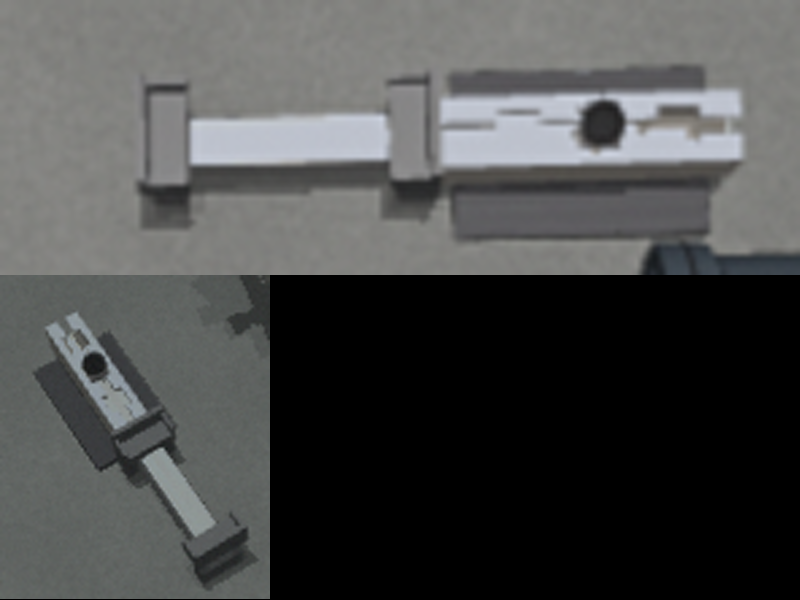

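The composite shows, in the top part, the end shelf at x 146–188, the inner tube at y 115–165, the fixed shelf edge at x = 388, the button at (602,123) and the outer tube at y 90–162.

```bash
python3 - <<'E'
from h import *
s=np.load('pics/t5.npz')
def c(u,v,z): return onz(s,215+(u+.5)/5-.5,125+(v+.5)/5-.5,z)
for n,u,v,z,x in [('endshelf',188,136,66,142),('fixshelf',388,131,66,28),('fixback',430,130,86,0),('btn',602,123,77,-90),('tubeback',742,126,60,-170),('tubefront',442,131,60,-3),('in1',385,139,54,0),('in2',195,142.5,54,0),('endlipR',144,134,86,164)]:
    p=c(u,v,z);print(n,p.round(1),'origin y',(p[1]-x).round(1),'x85',(p[0]-.029*(85-x)).round(1))
w=np.load('pics/w4.npz');print('btn w4',onz(w,491,116,77))
s2=np.load('pics/s5.npz')
for n,X in [('btn',[651.3,-105,77]),('mid54',[646.5,70.5,54])]:
    u,v=proj(s2,X);print(n,((u-165)*2.7,(v-180)*2.7+275))
E
```

```text
endshelf [644.5 126.7  66. ] origin y -15.3 x85 646.1
fixshelf [647.9  14.5  66. ] origin y -13.5 x85 646.3
fixback [643.3  -8.3  86. ] origin y -8.3 x85 640.9
btn [ 650.2 -104.1   77. ] origin y -14.1 x85 645.1
tubeback [ 653.4 -184.9   60. ] origin y -14.9 x85 646.0
tubefront [649.7 -16.   60. ] origin y -13.0 x85 647.1
in1 [646.5  16.   54. ] origin y 16.0 x85 644.0
in2 [643.9 123.6  54. ] origin y 123.6 x85 641.4
endlipR [640.2 149.4  86. ] origin y -14.6 x85 642.5
btn w4 [ 650.38910185 -105.64720135   77.        ]
btn (94.70446171854064, 360.9815577593756)
mid54 (180.28189474821522, 491.95732730280827)
```

Emit:
jog_arm(
  series=[
    [0, 0, 0, 0, 0, -1],
    [0, 0, 0, 0, 0, -1],
    [0, 0, 0, 0, 0, -0.6],
    [0, 0, 0, 0, 0, 0],
  ],
)

```text
clock: 16.65
position: [435.5, -113.5, 172.0]
tcp_rot: [-0.001, 0.697, 0.717, -0.0]
ft_force: [0.6, -1.0, -0.9]
opening: 0.517
grip_force: 41.4
```

```bash
python3 - <<'E'
from h import *
tool([645.8,70.5,125],91.6)
E
```

```text
pos [ 435.5 -113.5  172. ] F [ 0.6 -1.  -0.9] open 0.517 t 16.65 grip 41.4
toolx yaw 91.61 tilt 0.1
shift units [7.12 8.62 1.87]
rz units 0.0
```

Emit:
jog_arm(
  series=[
    [0.71, 0.86, 0, 0, 0, 0],
    [0.71, 0.86, 0, 0, 0, 0],
    [0.71, 0.86, 0, 0, 0, 0],
    [0.71, 0.86, 0, 0, 0, 0],
    [0.71, 0.86, 0, 0, 0, 0],
    [0.71, 0.86, 0, 0, 0, 0],
    [0.71, 0.86, 0, 0, 0, 0],
    [0.71, 0.86, 0, 0, 0, 0],
    [0.71, 0.86, 0, 0, 0, 0],
    [0.71, 0.86, 0, 0, 0, 0],
  ],
)

```text
clock: 17.9
position: [646.2, 70.5, 171.9]
tcp_rot: [-0.0, 0.697, 0.717, -0.001]
ft_force: [1.2, -0.7, -0.3]
opening: 0.518
grip_force: 41.4
```

Emit:
jog_arm(
  series=[
    [0, 0, 1, 0, 0, 0],
    [0, 0, 0.8, 0, 0, 0],
    [0, 0, 0, 0, 0, 0],
    [0, 0, 0, 0, 0, 0],
  ],
)

```text
clock: 18.4
position: [646.2, 70.1, 128.2]
tcp_rot: [0.0, 0.697, 0.717, 0.0]
ft_force: [0.0, 0.2, 0.2]
opening: 0.518
grip_force: 41.4
```

```bash
python3 - <<'E'
from h import *
tool([645.8,70.5,79],91.6)
a=snap('top','t6.png');b=snap('scene','s6.png');w=snap('wrist','w6.png')
C=np.zeros((600,800,3),np.uint8)
A=cv2.resize(cv2.imread('pics/t6.png')[125:180,235:325],None,fx=4.4,fy=4.4,interpolation=cv2.INTER_CUBIC)
B=cv2.resize(cv2.imread('pics/s6.png')[210:300,180:270],None,fx=3.9,fy=3.9,interpolation=cv2.INTER_CUBIC)
W=cv2.imread('pics/w6.png')[0:300,130:430]
C[:A.shape[0],:A.shape[1]]=A; C[249:600,:351]=B; C[300:,420:720]=W
cv2.imwrite('pics/m6.png',C)
E
```

```text
pos [646.2  70.1 128.2] F [0.  0.2 0.2] open 0.518 t 18.4 grip 41.4
toolx yaw 91.6 tilt 0.01
shift units [ 0.02 -0.01  1.97]
rz units -0.0
```

View pics/m6.png

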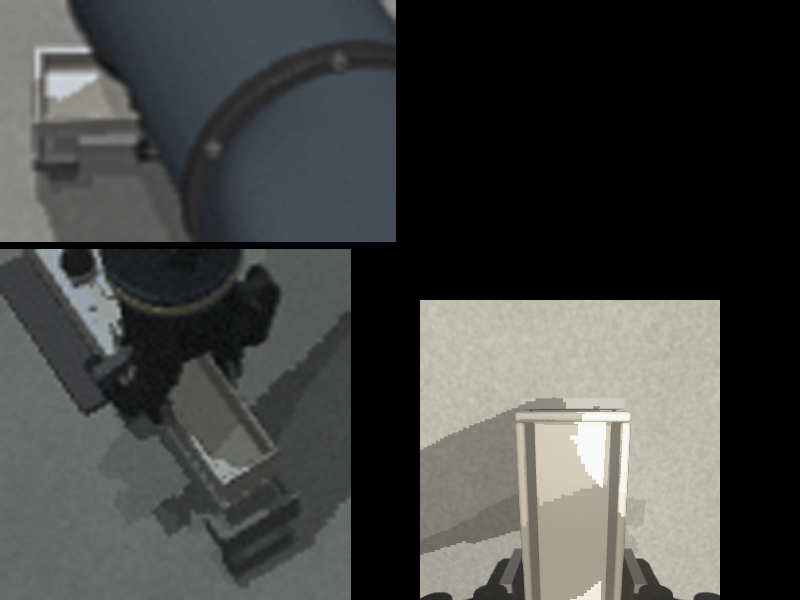

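The wrist view shows the trough rim's far edge at full-image v≈111, u 226–340. The end lip peeks out just behind it at v≈98–109, and the two are laterally centred.

```bash
python3 - <<'E'
from h import *
w=np.load('pics/w6.npz')
print('rim',onz(w,226,111,150.3),onz(w,340,111,150.3)); print('lip outer',onz(w,283,98,86),'L',onz(w,230,98,86),'R',onz(w,336,98,86))
E
```

```text
rim [622.37468967 144.43896073 150.3       ] [666.23122066 145.68066144 150.3       ]
lip outer [644.25757985 153.92795463  86.        ] L [613.39000648 153.15286566  86.        ] R [675.14221955 154.9064569   86.        ]
```

Gaps look about 3–4 mm at each end and the trough is laterally centred, so I lower it.

Emit:
jog_arm(
  series=[
    [-0.03, 0, 0.7, 0, 0, 0],
    [0, 0, 0.5, 0, 0, 0],
    [0, 0, 0.3, 0, 0, 0],
    [0, 0, 0.2, 0, 0, 0],
    [0, 0, 0.12, 0, 0, 0],
    [0, 0, 0, 0, 0, 0],
    [0, 0, 0, 0, 0, 0],
  ],
)

```text
clock: 19.42
position: [646.2, 69.2, 82.6]
tcp_rot: [0.0, 0.697, 0.717, 0.0]
ft_force: [0.0, -0.3, -1.7]
opening: 0.515
grip_force: 41.4
```

Emit:
jog_arm(
  series=[
    [0, 0, 0.06, 0, 0, 0],
    [0, 0, 0.04, 0, 0, 0],
    [0, 0, 0, 0, 0, 0],
    [0, 0, 0, 0, 0, 0],
  ],
)

```text
clock: 19.92
position: [646.0, 69.2, 79.9]
tcp_rot: [0.0, 0.697, 0.717, 0.0]
ft_force: [0.5, -0.8, 1.0]
opening: 0.518
grip_force: 41.4
```

Emit:
jog_arm(
  series=[
    [0, 0, 0.03, 0, 0, 0],
    [0, 0, 0, 0, 0, 0],
    [0, 0, 0, 0, 0, 0],
  ],
)

```text
clock: 20.3
position: [646.1, 69.2, 79.9]
tcp_rot: [0.0, 0.697, 0.717, 0.0]
ft_force: [-2.6, -1.6, 7.4]
opening: 0.516
grip_force: 42.4
```

Emit:
jog_arm(
  series=[
    [0, 0, 0, 0, 0, 0],
    [0, 0, 0, 0, 0, 0],
    [0, 0, 0, 0, 0, 0],
    [0, 0, 0, 0, 0, 0],
    [0, 0, 0, 0, 0, 0],
  ],
  jaw=1,
)

```text
clock: 20.92
position: [646.0, 69.2, 79.0]
tcp_rot: [-0.0, 0.697, 0.717, -0.0]
ft_force: [-0.1, 0.0, 0.6]
opening: 0.998
grip_force: 0.0
```

Emit:
jog_arm(
  series=[
    [0, 0, -0.4, 0, 0, 0],
    [0, 0, -0.8, 0, 0, 0],
    [0, 0, -1, 0, 0, 0],
    [0, 0, -1, 0, 0, 0],
    [0, 0, -1, 0, 0, 0],
    [-1, 0, -1, 0, 0, 0],
    [-1, 0, -1, 0, 0, 0],
    [-1, 0, 0, 0, 0, 0],
    [0, 0, 0, 0, 0, 0],
  ],
)

```text
clock: 22.05
position: [648.2, -8.6, 234.9]
tcp_rot: [0.001, 0.698, 0.716, -0.0]
ft_force: [-0.6, 0.4, 0.2]
opening: 1.001
grip_force: 0.0
```

```bash
python3 - <<'E'
from h import *
tool(); snap('wrist','w7.png')
E
```

```text
pos [648.2  -8.6 234.9] F [-0.6  0.4  0.2] open 1.001 t 22.05 grip 0.0
toolx yaw 91.41 tilt 0.1
```

View pics/w7.png

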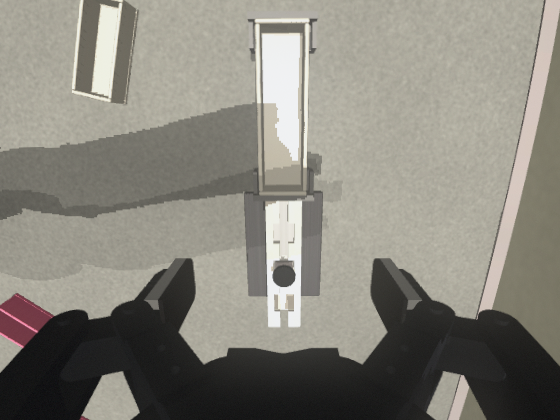

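The trough sits between the lips and cheeks: rim corners (255,24), (311,24), (307,193), (259,193). The button at (284,276) is still in the second hole, and the short trough at upper left is untouched.

```bash
python3 - <<'E'
from h import *
w=np.load('pics/w7.npz')
T=np.array([onz(w,*p,102) for p in[(255,24),(311,24),(307,193),(259,193)]]);d=T[0]+T[1]-T[2]-T[3]
print(T.round(1),T.mean(0).round(1),np.linalg.norm(d)/2,np.degrees(np.arctan2(d[1],d[0])),np.linalg.norm(T[0]-T[1]),np.linalg.norm(T[2]-T[3]))
print(onz(w,284,276,77),onz(w,250,18,86),onz(w,316,18,86))
E
```

```text
[[622.  138.6 102. ]
 [667.9 139.8 102. ]
 [671.   -3.  102. ]
 [626.   -4.1 102. ]] [646.7  67.9 102. ] 142.78374653633034 91.44623859530842 45.94669145516525 45.02946293588176
[ 652.28563985 -104.62650034   77.        ] [616.22147563 147.69570639  86.        ] [673.2863945  149.14747598  86.        ]
```

```bash
python3 - <<'E'
from h import *
g=cv2.imread('pics/w7.png',0); print(g[12:36,275:290].mean(1).round(0)); print(g[182:204,275:290].mean(1).round(0))
w=np.load('pics/w7.npz')
for n,y in [('lip out',155.5),('lip in',149.5),('fix in',-8.5),('fix out',-14.5)]: print(n,proj(w,[646,y,86]))
for y in (146,142,-4,0): print('rim',y,proj(w,[646,y,102]))
E
```

```text
[174. 174. 175. 175. 175. 177. 204. 236. 238. 231. 196. 134. 109. 107.
 106. 106. 106. 108. 109. 109. 125. 196. 233. 236.]
[153. 153. 138. 115. 109. 109. 110. 110. 110. 124. 147. 153. 147. 125.
 103. 103. 103. 102. 137. 202. 225. 228.]
lip out (284.6625815126834, 8.943962468180814)
lip in (284.47971607219495, 16.551379567516648)
fix in (280.2715668418453, 194.00874275451397)
fix out (280.134871888425, 199.84485550742414)
rim 146 (284.5165886243414, 14.923148504975416)
rim 142 (284.38832301211005, 20.263749210263086)
rim -4 (280.2829766665293, 193.43846376420362)
rim 0 (280.3804773184696, 189.27839453699661)
```

The profile puts the trough's outer ends at about y=143.7 and −5.5, so its length is about 149 mm. Its centre is about 84 mm along the cradle, in line and level, so I hand in.

```bash
python3 -c "
from station import bot
print(bot.job_done())"
```

```text
the job is handed in; nothing more can be done
None
```

The tube is locked in the second hole with the button up, the long trough lies level and centred on both rests by my measurements, the arm is clear, and the job was handed in at about 22 s (no verdict was returned).

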